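# Start a deburring run

## Task

First put the short sawn length of aluminium channel into the tub of the deburring machine, then set the lid gently on the tub, without dropping it, so that it sits flat all round. After that turn the machine's selector anticlockwise (seen from above) to its end stop, pause there for a moment, then turn it clockwise exactly four clicks from the stop and let go. Leave the other things on the bench where they are.

Things in the scene. Friction and masses are not known exactly. Their poses are not given: they have to be found in the camera images.
- channel_center (a point): the workpiece: loose U-section aluminium channel, 100 mm long (its x axis), 36 mm wide (y), 30 mm high, 5 mm walls, about 0.13 kg, lying with its open side up; this point is its centre, 15 mm above its underside; it can be gripped across its 36 mm width
- lid_handle (a point): the lid's upright bar handle: 80 mm long (x axis), 18 mm thick (y), 38 mm high. This point is on the lid's axis, in the handle: 20 mm above the top of the flange, 37 mm above the plug's underside, 18 mm below the handle's top. With the lid seated on the tub it is 27 mm above the rim
- tub_rim (a point): the round steel tub of the deburring machine: this point is the centre of its mouth at the height of the rim, 100 mm above the bench. Outside 164 mm across at the rim; inside about 152 mm at the rim and 144 mm at the floor, which lies 55 mm below the rim. Axes as machine, z up
- selector_grip (a point): the selector: a black pointer knob on top of the control box, axis vertical; a straight bar grip 63 mm long, 16 mm thick, 36 mm high on a 60 mm disc, with a nose and low pointer at one end (40 mm from the axis). This point is on the turning axis, 14 mm below the bar's top, 30 mm above the box, 125 mm above the bench; x points along the bar to the nose and turns with it
- selector (a joint): selector angle in rad: 0 at the anticlockwise end stop, grows clockwise seen from above. Eight detents 20 deg apart: 0 (the stop), 0.349, 0.698, 1.047, 1.396 (four clicks), ... 2.443. About 0.08 N m passes a click; released, it springs into the nearest detent. At 0 the nose points 70 deg anticlockwise of the machine's x. It starts 1 to 4 clicks from the stop
- block: plain wooden block 75 x 45 x 40 mm, loose bystander; origin under its centre
- flatbar: solid flat aluminium bar 110 x 32 x 12 mm (not the channel), loose bystander; origin under its centre
- mallet: rubber mallet, 230 mm long, lying, loose bystander; origin on the bench under the handle, the head lies 120 mm along +x
- pliers: pliers with black grips, about 190 mm long, 12 mm high, loose bystander; origin under the pivot
- rule: steel rule 300 x 30 x 4 mm, loose bystander; origin under its centre
- tin: open aluminium cup, 70 mm across and 70 mm high, loose bystander; origin under its centre
- machine: the fixed deburring machine: grey base 140 x 310 mm, 30 mm high, with the steel tub at its +y end (axis 100 mm along +y) and a control box 130 x 130 mm, 95 mm high at its -y end (selector axis 90 mm along -y, marks around it); origin on the bench
- lid: the loose round lid, grey plastic, about 0.28 kg: flange 170 mm across, 7 mm thick; below it a plug 136 mm across, 10 mm deep that goes inside the tub; bar handle on top. Starts right way up on the bench; any turn about its axis will do. Origin: centre of the plug's underside
Mind the look-alikes: they are no part of the job. What is shaped like the lid but brown or green is not meant.

How it is judged (in metres and radians):
On the way, in this order (a step that is already met when the one before it is completed fails the run):
1. the channel lies in the tub (horizontal distance between channel_center and tub_rim below 0.06 m and z of channel_center in the frame of tub_rim below -0.022 m), for 0.2 s.
2. the lid sits flat on the tub with the channel inside (all of step 1 and horizontal distance between lid_handle and tub_rim below 0.009 m and z of lid_handle in the frame of tub_rim between 0.023 and 0.0305 m and angle between lid_handle's own z axis and vertical below 0.06 rad), for 0.2 s.
3. the selector is at its anticlockwise end stop, with the lid on (horizontal distance between lid_handle and tub_rim below 0.009 m and z of lid_handle in the frame of tub_rim between 0.023 and 0.0305 m and angle between lid_handle's own z axis and vertical below 0.06 rad and value of joint selector below 0.1 rad), for 0.1 s.
4. the selector is four clicks clockwise from the stop (value of joint selector between 1.29628 and 1.49628 rad), for 0.2 s.
At the end, for the whole second after the job is handed in: The channel is in the tub (centre over 22 mm below the rim, within 60 mm of its axis), the lid rests flat on the rim (within 9 mm of the tub's axis, 4 mm of seated height, tilt under 0.06 rad) and the selector rests in the fourth detent from its anticlockwise stop (1.396 rad, within 0.1) (all of step 2 and all of step 4 and linear speed of lid below 0.02 m/s and velocity of joint selector between -0.05 and 0.05 rad/s); the robot touches nothing.
It fails at once if the lid is let fall onto the tub (over 0.35 m/s, out of the fingers) (horizontal distance between lid_handle and tub_rim below 0.1 m and contact force between the fingers and lid below 0.2 N and linear speed of lid above 0.35 m/s).
It fails at once if a bystander is moved more than 40 mm (distance of any of block, flatbar, mallet, pliers, rule, tin from where it was at the start of the episode above 0.04 m).
It also fails if it takes over 67 s, if anything falls off the work surface, if the arm or the gripper's body presses on something with over 40 N, if the wrist force passes 120 N, or if a joint passes its speed limit or range.

## Robot

A 6-joint arm with a two-finger parallel gripper is mounted at the origin on the work surface. World frame = base frame: x ahead of the robot, y to its left, z up, the work surface at z = 0. Lengths are in mm, angles in rad, forces in N, time in s.
With the tool pointing down it reaches from about 325 to 925 mm from the base axis. Payload 3.1 kg.
Tool frame: the origin (TCP) lies midway between the tips of the shut fingers; the grasp point (between the pads) lies 19 mm behind it (bot.grip_depth is the distance from the TCP to the grasp point, in mm); z points along the fingers, y is the direction in which the jaws open and shut (so a half turn about z gives the same grasp; the last joint's range is limited). The gripper opens to 85 mm and grips with 20 to 120 N. Pads are 22 mm wide; open, the fingers measure 114 mm over their backs; the gripper's body (76 mm by 85 mm) begins 54 mm behind the grasp point. The pads swing forward as they close: fully open they stand 13 mm farther back than shut.
Start: joints at [1.167, 0.217, 1.613, -0, 1.311, -0.112], TCP at [179.779, 598.597, 231.3] pointing down, gripper open.
Joint ranges: [-2.75, 2.75], [-0.78, 2.1], [0.31, 2.55], [-1.13, 4.27], [0.13, 2.63], [-2.58, 2.58]. Speed limits (rad/s): [2.79, 2.79, 3.14, 3.14, 3.14, 3.14].

## Interface

Orientations are given as a unit quaternion [w, x, y, z].
In Python, from rig import bot gives the robot as it stands. The module is installed in compiled form; this text tells all that it offers.
- The arm moves only by the tool apply_moves, never from a script. Its argument "deltas" is a list of rows, each a list of 4 numbers: the shift along the world's x, y, z in mm, then the turn about the world's z in rad. In form: [[tx, ty, tz, yaw], ...]. A call has exactly 5 rows; each row shifts and turns the pose as measured when the row begins; what a row does not reach is not made up. A row lasts 1/10 s, in which the tool goes at most 50 mm and 8.59 degrees, less where a joint would pass 70% of its speed; a pose out of reach is approached as far as the arm can. A call with a gripper value outside its range is refused whole. "grip" is the closure in counts, from 0 (fully open) to 255 (shut), set as the call begins (left out, the last holds). The fingers move at their own pace and stop on an object; "force" is the grip in N (left out, the last holds). Time passes only in rows, so rows that do not move let the fingers close, or fill a call up. It gives the time, the measured TCP pose, the force and the opening at its end, in the units of the state.
- bot.sense(): the state, without advancing time (a new reading comes with each control period).
- bot.grab_frame(name): name is "scene" or "top" or "wrist"; returns a dict with "img" (420x560x3 uint8, red, green, blue), "K" (3x3 intrinsics, pixels), "R" (3x3) and "t" (3): a world point X has camera coordinates R X + t; the wrist camera has in their place "mount" (4x4, takes a point from camera to tool coordinates, whose origin is the TCP and whose axes are the flange's). Camera axes: x right, y down, z forward; pixel columns grow to the right and rows downward; lengths in mm; the calibration is good to about 2 mm. The wrist camera is an equidistant fisheye: a pixel r from the principal point sees the ray r / f radians off the axis. A picture is of the moment at which its call begins: read the wrist's pose just before it. There is no depth.
- bot.sign_off(): hands the job in, once; it reports no verdict.
The state is a dict: "clock": time; "joint_pos": joint angles; "joint_velocities": joint speeds; "joint_torque": joint torques, N m; "ee_pos": TCP position; "tool_rot": TCP orientation; "ft_force": force on the tool from outside, world axes, zero at the start; "wrist_torque": the same for the moment, N m; "opening": finger opening in mm.
Only numpy, scipy, OpenCV 4.12 (cv2) and the standard library are available. Lean on these libraries where they do the work, as an engineer would, in place of code of your own. Each camera call takes 0.05 s, during which the arm holds its last target.

## Working session

There is one attempt and no reset: what is moved stays moved. The work goes in short steps, Python scripts to look and compute and a tool call to move; the robot and the scene stay as the last step left them, time stands still between calls to the robot, and variables do not carry over. Pictures are saved under pics/ and viewed, and the job is handed in when it is done.

Besides the shell and the picture viewer there is one more tool, called as name(argument=value, ...) on one line, values as JSON. apply_moves: Moves the arm, as the interface text tells. Its arguments: {"type":"object","properties":{"deltas":{"type":"array"},"grip":{"type":"number"},"force":{"type":"number"}},"required":["deltas"]}

```bash
mkdir -p pics
python3 - <<'E'
from rig import bot
import cv2,pickle
d={}
print(bot.sense())
for n in ["scene","top"]:
    f=bot.grab_frame(n);d[n]=f
    cv2.imwrite(f"pics/{n}0.png",f["img"][:,:,::-1])
    print(n,f["K"],f["R"],f["t"])
pickle.dump(d,open("f0.pkl","wb"))
E
```

```text
{'clock': 0.0, 'joint_pos': array([ 1.16684472e+00,  2.17776543e-01,  1.61494065e+00,  9.51158329e-06,
        1.31126314e+00, -1.12205297e-01]), 'joint_velocities': array([ 4.13918020e-04, -3.20519310e-04,  7.94581015e-05, -6.00718432e-04,
       -8.95658457e-04, -8.52799349e-05]), 'joint_torque': array([-1.15789891e-03, -3.96846521e+01, -3.03850508e+01, -2.34592908e-04,
        9.71628644e-03, -5.45131854e-06]), 'ee_pos': array([179.42468682, 597.8463841 , 229.95096017]), 'tool_rot': array([-3.09137926e-04,  1.45357474e-01,  9.89378481e-01, -1.15312791e-03]), 'ft_force': array([-0.02816391, -0.3398888 , -0.21239325]), 'wrist_torque': array([-0.03894294,  0.04777475, -0.0312512 ]), 'opening': 85.44783521715608}
scene [[475.00361858   0.         283.74111882]
 [  0.         475.00361858 218.09481389]
 [  0.           0.           1.        ]] [[ 0.53622057  0.84406895 -0.00388673]
 [ 0.72542047 -0.46318994 -0.50913674]
 [-0.43154681  0.27019008 -0.86067687]] [-313.50581435 -276.35250026 1794.39798371]
top [[510.28272218   0.         282.32450585]
 [  0.         510.28272218 213.39525625]
 [  0.           0.           1.        ]] [[-0.07901373 -0.99685806 -0.00555392]
 [-0.9728678   0.0783251  -0.2177003 ]
 [ 0.21745131 -0.01179809 -0.97599986]] [ 105.35976618  527.93077121 1502.06353273]
```

View pics/scene0.png

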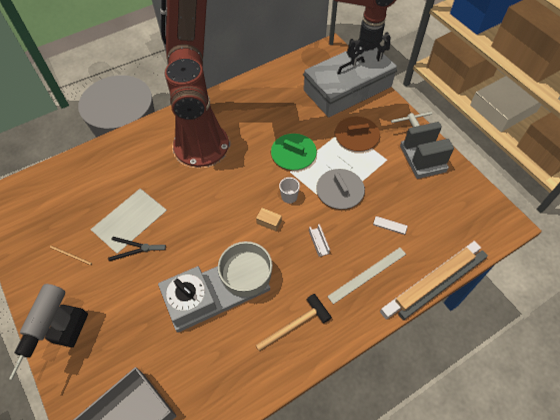

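View pics/top0.png

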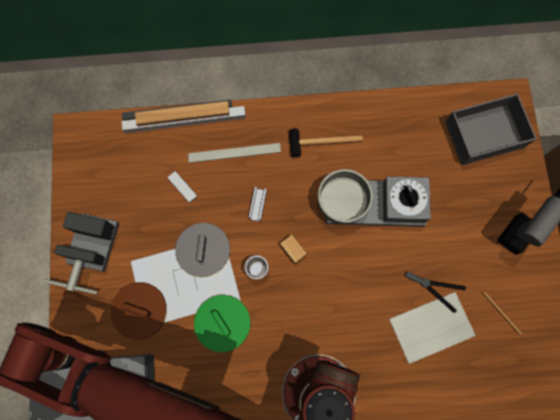

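The top view shows the channel near (258,204), the flat bar at (182,186), the grey lid at (203,250), the tub mouth at (345,193) and the knob at (410,197). I'll zoom in on these to measure them.

Run:
```python
import cv2,pickle,numpy as np
d=pickle.load(open("f0.pkl","rb"))
def crop(n,x,y,w=70,h=50,s=5):
    return cv2.resize(d[n]["img"][y:y+h,x:x+w,::-1],None,fx=s,fy=s,interpolation=cv2.INTER_CUBIC)
a=np.vstack([np.hstack([crop("top",225,180),crop("top",170,225)]),np.hstack([crop("top",375,172),crop("scene",285,215)])])
cv2.imwrite("pics/c1.png",a)
a=np.vstack([np.hstack([crop("scene",150,265),crop("scene",305,165)]),np.hstack([crop("scene",215,240),crop("top",310,168)])])
cv2.imwrite("pics/c2.png",a)
```

```text
(no output)
```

View pics/c1.png

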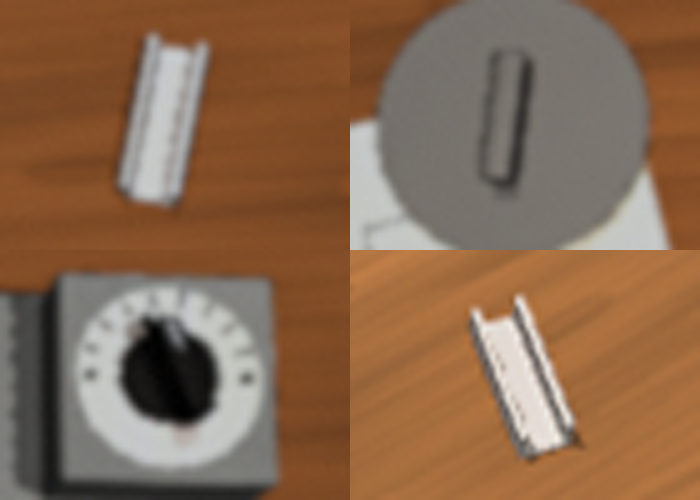

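View pics/c2.png

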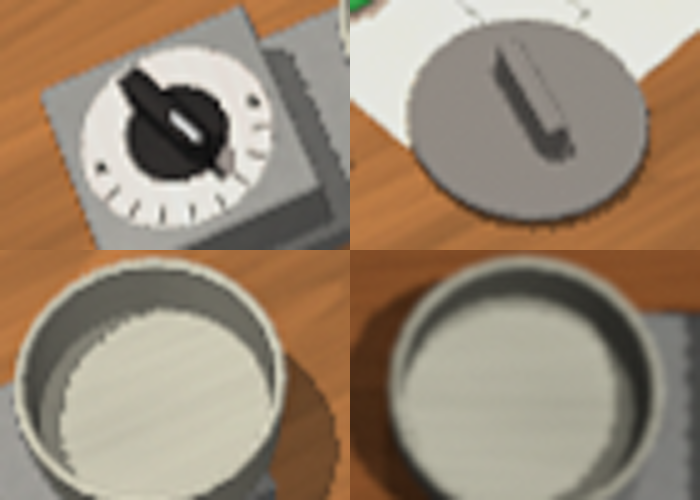

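```bash
cat > h.py <<'E'
import cv2,numpy as np
from scipy.ndimage import map_coordinates
def proj(f,X):
    c=np.asarray(X,float)@np.array(f["R"]).T+np.array(f["t"]).ravel()
    p=c@np.array(f["K"]).T
    return p[:,:2]/p[:,2:]
def back(f,uv,z):
    R=np.array(f["R"]);t=np.array(f["t"]).ravel()
    C=-R.T@t; dd=R.T@np.linalg.inv(f["K"])@np.array([uv[0],uv[1],1])
    return C+dd*(z-C[2])/dd[2]
def circ(x,y,z,r,n=180):
    a=np.linspace(0,2*np.pi,n,endpoint=False)
    return np.c_[x+r*np.cos(a),y+r*np.sin(a),np.full(n,z)]
def samp(f,X):
    p=proj(f,X);g=cv2.GaussianBlur(f["img"],(0,0),0.7).astype(float)
    return np.stack([map_coordinates(g[:,:,k],[p[:,1],p[:,0]],order=1) for k in range(3)],-1)
def fitc(f,x,y,z,r,dr=3,rng=20,step=1):
    best=(-1,)
    for dx in np.arange(-rng,rng+.1,step):
        for dy in np.arange(-rng,rng+.1,step):
            a=np.abs(samp(f,circ(x+dx,y+dy,z,r+dr))-samp(f,circ(x+dx,y+dy,z,r-dr))).sum(1)
            s=np.minimum(a,90).mean()
            if s>best[0]:best=(s,x+dx,y+dy)
    return best
E
python3 - <<'E'
import pickle;from h import *
d=pickle.load(open("f0.pkl","rb"))
T,S=d["top"],d["scene"]
o=np.array
def cr(p,col,row,x,y): return (x+(p[0]-350*col)/5-.4,y+(p[1]-250*row)/5-.4)
P=[back(T,cr(p,0,0,225,180),30) for p in [(150,38),(207,45),(118,190),(180,204)]]
print("ch top",np.mean(P,0),np.linalg.norm(P[0]-P[1]),np.linalg.norm(P[0]-P[2]),np.round(P,0))
P=[back(S,cr(p,1,1,285,215),30) for p in [(472,312),(522,298),(523,455),(577,436)]]
print("ch scene",np.mean(P,0),np.linalg.norm(P[0]-P[1]),np.linalg.norm(P[0]-P[2]),np.round(P,0))
for n,f,px in [("T",T,(203,250)),("S",S,(340,187))]:
    c=back(f,px,17); print(n,"lid",fitc(f,c[0],c[1],17,85))
for n,f,px in [("T",T,(345,195)),("S",S,(245,267))]:
    c=back(f,px,100); print(n,"tub",fitc(f,c[0],c[1],100,82))
for n,f,px in [("T",T,(408,196)),("S",S,(186,292))]:
    c=back(f,px,95); 
    for r in(52,54,56,58,60):print(n,"dial",r,fitc(f,c[0],c[1],96,r,step=2))
# handle top axis
P=[back(T,cr(p,1,0,170,225),55) for p in [(490,52),(528,55),(482,180),(517,188)]];print("handle T",np.mean(P,0),np.round(P,0))
E
```

```text
ch top [579.38620219 137.96252097  30.        ] 36.27222636542461 99.76344332563501 [[632. 143.  30.]
 [625. 108.  30.]
 [536. 170.  30.]
 [524. 132.  30.]]
ch scene [585.53227944 136.99861373  30.        ] 35.23504456661174 109.58249649287818 [[529. 135.  30.]
 [538. 169.  30.]
 [634. 104.  30.]
 [641. 141.  30.]]
T lid (np.float64(79.55877619378174), np.float64(449.8822020114602), np.float64(319.34976394825736))
S lid (np.float64(87.82920957896418), np.float64(447.49492323551965), np.float64(321.06304739892124))
T tub (np.float64(81.68695633509685), np.float64(568.6196763637879), np.float64(-124.19172409463158))
S tub (np.float64(87.2678838987476), np.float64(564.3260209468957), np.float64(-127.94988638612185))
T dial 52 (np.float64(74.24415341783026), np.float64(531.5730606954007), np.float64(-297.04313841830276))
T dial 54 (np.float64(85.6934918736908), np.float64(547.5730606954007), np.float64(-317.04313841830276))
T dial 56 (np.float64(89.02637341716076), np.float64(547.5730606954007), np.float64(-317.04313841830276))
T dial 58 (np.float64(88.75088545478314), np.float64(545.5730606954007), np.float64(-317.04313841830276))
T dial 60 (np.float64(80.42840123503912), np.float64(545.5730606954007), np.float64(-317.04313841830276))
S dial 52 (np.float64(64.57077944770734), np.float64(559.6360867692716), np.float64(-332.1850738020225))
S dial 54 (np.float64(81.90914700222963), np.float64(545.6360867692716), np.float64(-316.1850738020225))
S dial 56 (np.float64(86.89712161277876), np.float64(545.6360867692716), np.float64(-316.1850738020225))
S dial 58 (np.float64(85.69255640862099), np.float64(541.6360867692716), np.float64(-316.1850738020225))
S dial 60 (np.float64(73.02317702105097), np.float64(543.6360867692716), np.float64(-316.1850738020225))
handle T [447.61178429 318.08023338  55.        ] [[489. 325.  55.]
 [485. 302.  55.]
 [411. 333.  55.]
 [405. 312.  55.]]
```

apply_moves(deltas=[[31,-35,0,0],[31,-35,0,0],[31,-35,0,0],[31,-35,0,0],[31,-35,0,0]], grip=0, force=40)

```text
clock: 0.6
ee_pos: [332.9, 419.8, 226.7]
tool_rot: [-0.002, 0.139, 0.99, -0.002]
ft_force: [0.1, -0.4, 0.8]
opening: 85.2
```

apply_moves(deltas=[[31,-35,0,0],[31,-35,0,0],[31,-35,0,0],[31,-35,0,0],[31,-35,0,0]])

```text
clock: 1.1
ee_pos: [490.9, 235.8, 224.5]
tool_rot: [-0.003, 0.139, 0.99, -0.003]
ft_force: [0.6, 0.5, -0.6]
opening: 85.6
```

apply_moves(deltas=[[31,-33,-10,0],[31,-33,-10,0],[28,-30,-10,0],[0,0,0,0],[0,0,0,0]])

```text
clock: 1.6
ee_pos: [586.2, 129.5, 191.4]
tool_rot: [-0.004, 0.143, 0.99, -0.003]
ft_force: [0.2, 0.6, 0.0]
opening: 85.4
```

Run:
```python
from rig import bot
import cv2,pickle
s=bot.sense();print(s["ee_pos"],s["tool_rot"])
f=bot.grab_frame("wrist");print(f["K"],f["mount"])
pickle.dump((s,f),open("w1.pkl","wb"))
cv2.imwrite("pics/w1.png",f["img"][:,:,::-1])
```

```text
[586.19745912 129.46679641 191.39695371] [-0.00358031  0.14340985  0.98965191 -0.00314414]
[[325.1922621    0.         276.84900954]
 [  0.         325.1922621  215.21233699]
 [  0.           0.           1.        ]] [[-8.08328211e-04 -9.60612944e-01 -2.77888679e-01  7.07267490e+01]
 [ 9.99998745e-01 -3.97874696e-04 -1.53343279e-03  5.84753161e-01]
 [ 1.36247051e-03 -2.77889570e-01  9.60612060e-01 -1.42126924e+02]
 [ 0.00000000e+00  0.00000000e+00  0.00000000e+00  1.00000000e+00]]
```

View pics/w1.png

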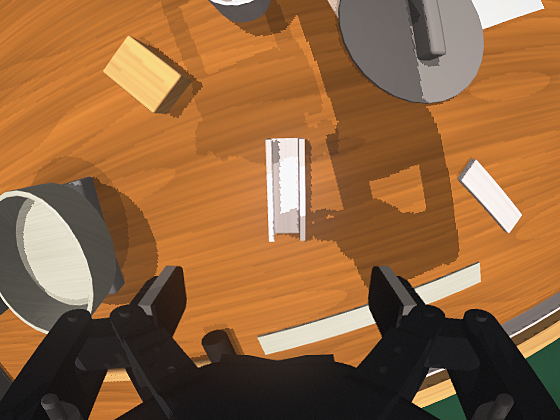

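The wrist view shows the channel upright and U-shaped. Its top corners are at (266,140), (305,138), (269,242) and (306,240), so I'll back-project those.

```bash
cat >> h.py <<'E'
from scipy.spatial.transform import Rotation
def wback(s,f,uv,z):
    K=f["K"];p=np.array([uv[0]-K[0][2],uv[1]-K[1][2]])/K[0][0];r=np.hypot(*p)
    d=np.r_[p/r*np.sin(r),np.cos(r)]
    M=np.array(f["mount"]);q=s["tool_rot"];R=Rotation.from_quat([q[1],q[2],q[3],q[0]]).as_matrix()
    C=R@M[:3,3]+s["ee_pos"];D=R@M[:3,:3]@d
    return C+D*(z-C[2])/D[2]
def wproj(s,f,X):
    M=np.array(f["mount"]);q=s["tool_rot"];R=Rotation.from_quat([q[1],q[2],q[3],q[0]]).as_matrix()
    c=((np.asarray(X,float)-s["ee_pos"])@R-M[:3,3])@M[:3,:3]
    th=np.arctan2(np.hypot(c[:,0],c[:,1]),c[:,2]);u=c[:,:2]/np.hypot(c[:,0],c[:,1])[:,None]
    return u*th[:,None]*f["K"][0][0]+np.array([f["K"][0][2],f["K"][1][2]])
def jaw(s):
    q=s["tool_rot"];R=Rotation.from_quat([q[1],q[2],q[3],q[0]]).as_matrix()
    return np.degrees(np.arctan2(R[1,1],R[0,1]))%180
E
python3 - <<'E'
import pickle;from h import *
s,f=pickle.load(open("w1.pkl","rb"))
P=[wback(s,f,p,30) for p in [(266,140),(305,138),(269,242),(306,240)]]
P=np.array(P);print(P.round(1),P.mean(0),jaw(s))
v=P[2]+P[3]-P[0]-P[1];print(np.degrees(np.arctan2(v[1],v[0])),np.linalg.norm(v)/2,np.linalg.norm(P[0]-P[1]))
E
```

```text
[[528.9 134.9  30. ]
 [537.3 170.1  30. ]
 [625.7 108.5  30. ]
 [634.1 144.5  30. ]] [581.4918149  139.48543077  30.        ] 73.51068031671063
-15.059493267618048 100.23960997638946 36.254340554416984
```

apply_moves(deltas=[[-5,10,-30,0.025],[0,0,-40,0],[0,0,-40,0],[0,0,-30,0],[0,0,0,0]])

```text
clock: 2.15
ee_pos: [578.3, 147.1, 52.3]
tool_rot: [0.0, 0.126, 0.992, -0.002]
ft_force: [-1.5, 1.1, -0.4]
opening: 85.3
```

apply_moves(deltas=[[3,-7,-5,0],[0,0,0,0],[0,0,-20,0],[0,0,-15,0],[0,0,-7,0]])

```text
clock: 2.65
ee_pos: [588.1, 143.1, 13.9]
tool_rot: [0.008, 0.124, 0.992, 0.0]
ft_force: [-0.4, -0.6, 0.6]
opening: 85.4
```

apply_moves(deltas=[[-6,-3,-6,0],[0,0,0,0],[0,0,0,0],[0,0,0,0],[0,0,0,0]])

```text
clock: 3.15
ee_pos: [583.2, 139.9, 9.6]
tool_rot: [0.009, 0.124, 0.992, 0.001]
ft_force: [0.3, 0.6, -0.4]
opening: 85.4
```

apply_moves(deltas=[[-1,0,-4,0],[0,0,0,0],[0,0,0,0],[0,0,0,0],[0,0,0,0]], grip=255)

```text
clock: 3.65
ee_pos: [583.0, 139.9, 6.2]
tool_rot: [0.01, 0.124, 0.992, 0.001]
ft_force: [0.8, -0.2, -0.6]
opening: 35.5
```

apply_moves(deltas=[[0,0,0,0],[0,0,0,0],[0,0,20,0],[0,0,40,0],[0,0,40,0]])

```text
clock: 4.15
ee_pos: [574.0, 138.8, 98.9]
tool_rot: [0.0, 0.124, 0.992, -0.001]
ft_force: [0.9, -0.3, -2.1]
opening: 34.8
```

apply_moves(deltas=[[0,-10,40,0],[0,-40,25,0],[0,-45,0,0],[0,-45,0,0],[0,-45,0,0]])

```text
clock: 4.65
ee_pos: [577.1, -45.2, 174.0]
tool_rot: [0.007, 0.118, 0.993, 0.0]
ft_force: [0.1, -0.2, -2.0]
opening: 35.0
```

apply_moves(deltas=[[0,-40,0,0],[0,-30,0,0],[0,0,0,0],[0,0,0,0],[0,0,0,0]])

```text
clock: 5.15
ee_pos: [574.7, -123.3, 172.5]
tool_rot: [0.006, 0.122, 0.992, -0.0]
ft_force: [0.9, 0.0, -1.2]
opening: 35.1
```

Run:
```python
from rig import bot
import cv2,pickle
s=bot.sense();print(s["ee_pos"],s["tool_rot"],s["opening"])
f=bot.grab_frame("wrist")
pickle.dump((s,f),open("w2.pkl","wb"))
cv2.imwrite("pics/w2.png",f["img"][:,:,::-1])
```

```text
[ 574.67395691 -123.33497805  172.45173297] [ 6.09594645e-03  1.22395841e-01  9.92462642e-01 -4.25663341e-05] 35.06857063654221
```

View pics/w2.png

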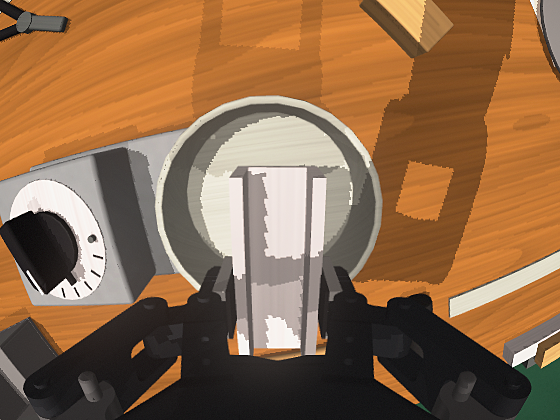

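The channel is held squarely over the tub. The outer rim shows at about (157,195), (180,136), (270,97), (350,130) and (382,195). I'll fit a circle to it.

Run:
```python
import pickle;from h import *
from scipy.optimize import least_squares
s,f=pickle.load(open("w2.pkl","rb"))
P=np.array([wback(s,f,p,100) for p in [(157,195),(177,137),(220,105),(270,96),(325,107),(358,137),(382,195),(380,230)]])
r=least_squares(lambda c:np.hypot(P[:,0]-c[0],P[:,1]-c[1])-82,[566,-126]);print(r.x,r.fun.round(1))
d=[wback(s,f,p,96) for p in [(10,190),(50,178),(94,215),(103,255),(80,298)]]
d=np.array(d);r=least_squares(lambda c:np.hypot(d[:,0]-c[0],d[:,1]-c[1])-c[2],[546,-316,56]);print(r.x,r.fun.round(1))
```

```text
[ 566.5478985  -127.26035128] [-1.9  0.7 -0.  -0.9  1.3 -0.4 -0.9 -0.8]
[ 542.54921909 -320.64386481   59.29869663] [ 1.1 -2.1  1.7 -0.2 -0.5]
```

apply_moves(deltas=[[-8,-4,0,0],[0,0,-30,0],[0,0,-30,0],[0,0,-10,0],[0,0,0,0]])

```text
clock: 5.7
ee_pos: [565.9, -122.8, 102.2]
tool_rot: [0.007, 0.118, 0.993, -0.0]
ft_force: [-0.0, -0.6, -2.2]
opening: 35.4
```

apply_moves(deltas=[[0,-4,-20,0],[0,0,-18,0],[0,0,-6,0],[0,0,0,0],[0,0,0,0]])

```text
clock: 6.2
ee_pos: [569.9, -126.7, 63.6]
tool_rot: [0.011, 0.117, 0.993, -0.001]
ft_force: [-0.8, -0.3, -2.1]
opening: 35.3
```

apply_moves(deltas=[[-2,0,-8,0],[0,0,-4,0],[0,0,0,0],[0,0,0,0],[0,0,0,0]])

```text
clock: 6.7
ee_pos: [570.1, -127.3, 54.1]
tool_rot: [0.014, 0.116, 0.993, -0.002]
ft_force: [-0.5, 0.7, -0.7]
opening: 34.9
```

apply_moves(deltas=[[0,0,0,0],[0,0,0,0],[0,0,0,0],[0,0,20,0],[0,0,40,0]], grip=80)

```text
clock: 7.2
ee_pos: [565.9, -126.0, 110.2]
tool_rot: [0.008, 0.117, 0.993, -0.0]
ft_force: [0.8, -0.0, 0.5]
opening: 58.6
```

apply_moves(deltas=[[0,0,40,0],[-10,20,40,0],[-10,40,10,0],[-10,40,0,0],[-10,40,0,0]], grip=0)

```text
clock: 7.7
ee_pos: [531.5, 11.6, 213.9]
tool_rot: [0.018, 0.121, 0.992, -0.002]
ft_force: [0.7, 0.6, 0.8]
opening: 85.6
```

Run:
```python
from rig import bot
import cv2,pickle
s=bot.sense();print(s["ee_pos"],s["tool_rot"],s["opening"])
f=bot.grab_frame("wrist");t=bot.grab_frame("top")
import numpy as np
a=np.hstack([cv2.resize(f["img"],(400,300)),cv2.resize(t["img"][130:280,220:420],(400,300))])
cv2.imwrite("pics/w3.png",a[:,:,::-1])
```

```text
[531.51341679  11.57404399 213.92189229] [ 0.01848492  0.12110106  0.99246626 -0.00189022] 85.61955923794355
```

View pics/w3.png

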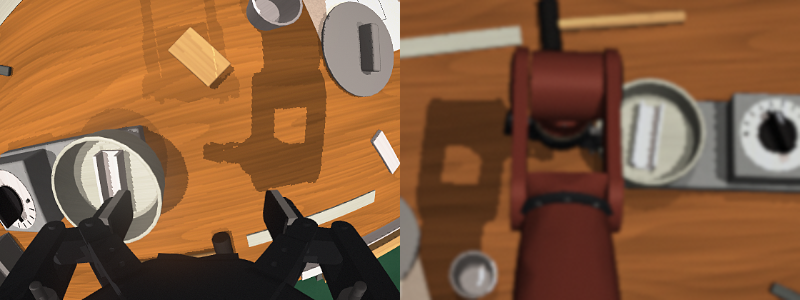

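The channel lies flat in the tub, at roughly top-view pixel (341,198). I'll check that numerically while heading for the lid at about (448,319.5).

Run:
```python
import pickle;from h import *
d=pickle.load(open("f0.pkl","rb"))
print(back(d["top"],(341.5,198),65))
```

```text
[ 566.81088841 -121.45969207   65.        ]
```

apply_moves(deltas=[[-12,45,0,0.03],[-12,45,0,0.03],[-12,45,0,0.03],[-12,45,0,0.03],[-12,45,-10,0.03]])

```text
clock: 8.3
ee_pos: [473.4, 239.4, 206.7]
tool_rot: [0.023, 0.046, 0.999, -0.0]
ft_force: [0.3, 0.8, 0.3]
opening: 85.4
```

apply_moves(deltas=[[-10,40,-20,0],[-5,30,-10,0],[0,0,0,0],[0,0,0,0],[0,0,0,0]])

```text
clock: 8.8
ee_pos: [457.6, 314.3, 175.3]
tool_rot: [0.024, 0.042, 0.999, -0.001]
ft_force: [1.1, -0.0, -0.2]
opening: 85.2
```

Run:
```python
from rig import bot
import cv2,pickle
from h import *
s=bot.sense();print(s["ee_pos"],s["tool_rot"],s["opening"],jaw(s))
f=bot.grab_frame("wrist")
pickle.dump((s,f),open("w4.pkl","wb"))
cv2.imwrite("pics/w4.png",f["img"][:,:,::-1])
```

```text
[457.5985429  314.29376769 175.30628992] [ 2.36949776e-02  4.20817719e-02  9.98832922e-01 -6.82320173e-04] 85.18161115042055 85.17586059561096
```

View pics/w4.png

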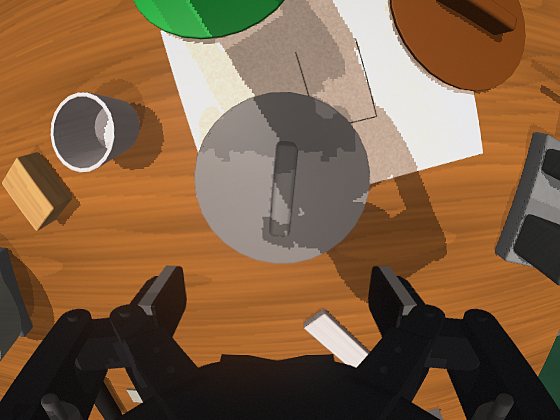

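The grey lid fills the view centre: its flange spans about (195–370, 92–263) and its handle runs from (288,142) to (281,236).

Run:
```python
import pickle;from h import *
from scipy.optimize import least_squares
s,f=pickle.load(open("w4.pkl","rb"))
P=np.array([wback(s,f,p,17) for p in [(195,178),(370,178),(282,92),(282,263),(220,119),(343,119),(218,237),(346,236)]])
r=least_squares(lambda c:np.hypot(P[:,0]-c[0],P[:,1]-c[1])-c[2],[448,320,85]);print(r.x,r.fun.round(1))
H=np.array([wback(s,f,p,55) for p in [(277,143),(298,143),(270,234),(291,236)]]);print(H.round(1),H.mean(0))
v=H[2]+H[3]-H[0]-H[1];print(np.degrees(np.arctan2(v[1],v[0])),np.linalg.norm(v)/2)
img=f["img"];c=cv2.resize(img[125:250,240:320,::-1],None,fx=4,fy=4,interpolation=cv2.INTER_CUBIC);cv2.imwrite("pics/c4.png",c)
```

```text
[450.54119443 320.29663157  83.61227204] [-0.3  0.7  1.1 -0.4 -0.3 -1.2  0.5 -0. ]
[[408.3 318.9  55. ]
 [409.6 335.5  55. ]
 [485.1 306.3  55. ]
 [488.5 324.2  55. ]] [447.86844239 321.23092327  55.        ]
-8.73664286917623 78.81438039252627
```

View pics/c4.png

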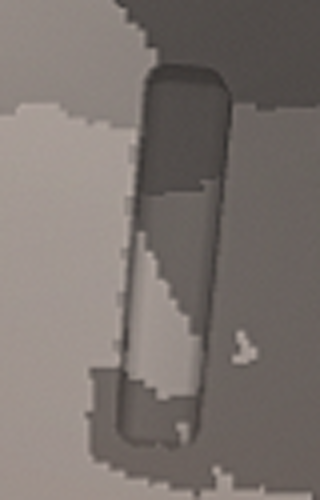

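apply_moves(deltas=[[-9,5,-10,-0.05],[0,0,-30,0],[0,0,-30,0],[0,0,-15,0],[0,0,0,0]])

```text
clock: 9.35
ee_pos: [455.3, 314.2, 93.5]
tool_rot: [0.029, 0.074, 0.997, 0.001]
ft_force: [0.7, 0.1, -0.4]
opening: 85.5
```

apply_moves(deltas=[[-8,6,-15,0],[0,0,-20,0],[0,0,-12,0],[0,0,0,0],[0,0,0,0]])

```text
clock: 9.85
ee_pos: [450.0, 320.4, 48.2]
tool_rot: [0.032, 0.076, 0.997, 0.003]
ft_force: [-0.1, 0.2, 0.2]
opening: 85.3
```

apply_moves(deltas=[[-2,0,-12,0],[0,0,-8,0],[0,0,-4,0],[0,0,0,0],[0,0,0,0]])

```text
clock: 10.35
ee_pos: [449.4, 321.4, 24.3]
tool_rot: [0.033, 0.076, 0.997, 0.004]
ft_force: [1.0, -0.3, 0.1]
opening: 85.1
```

Run:
```python
from rig import bot
import cv2
from h import *
s=bot.sense();print(s["ee_pos"],s["tool_rot"],s["ft_force"],jaw(s))
f=bot.grab_frame("wrist")
cv2.imwrite("pics/w5.png",f["img"][:,:,::-1])
```

```text
[449.35372928 321.43382512  24.2601431 ] [0.0334496  0.07594154 0.99654329 0.0039334 ] [ 0.99408974 -0.34784249  0.10002756] 81.30888413721614
```

View pics/w5.png

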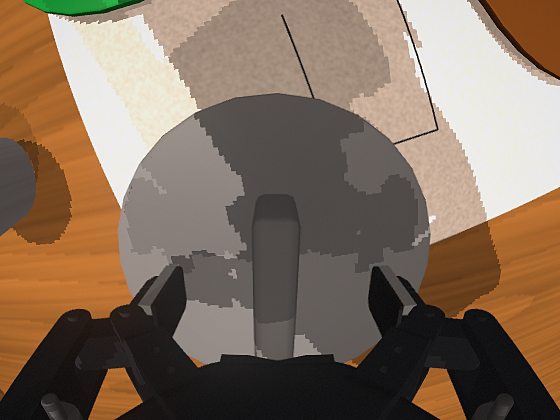

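The handle lies midway between the pads and parallel to them, so I'll close.

apply_moves(deltas=[[0,0,0,0],[0,0,0,0],[0,0,0,0],[0,0,0,0],[0,0,0,0]], grip=255, force=70)

```text
clock: 10.9
ee_pos: [450.2, 321.6, 25.8]
tool_rot: [0.034, 0.076, 0.997, 0.004]
ft_force: [-1.3, -1.6, 1.3]
opening: 17.0
```

apply_moves(deltas=[[0,0,0,0],[0,0,5,0],[0,0,10,0],[0,0,20,0],[0,0,30,0]])

```text
clock: 11.4
ee_pos: [443.0, 317.7, 85.8]
tool_rot: [0.027, 0.076, 0.997, -0.001]
ft_force: [1.0, -0.3, -3.9]
opening: 16.9
```

apply_moves(deltas=[[5,-10,40,0],[8,-25,40,0],[11,-38,15,0],[11,-40,0,0],[11,-40,0,0]])

```text
clock: 11.9
ee_pos: [489.7, 165.4, 191.4]
tool_rot: [0.031, 0.071, 0.997, 0.002]
ft_force: [-0.0, 0.6, -3.7]
opening: 17.2
```

apply_moves(deltas=[[11,-40,0,0],[11,-40,0,0],[11,-40,0,0],[11,-40,0,0],[11,-40,0,0]])

```text
clock: 12.4
ee_pos: [543.7, -42.2, 193.7]
tool_rot: [0.033, 0.07, 0.997, 0.003]
ft_force: [2.2, 1.0, -2.7]
opening: 17.0
```

apply_moves(deltas=[[10,-35,-10,0],[8,-30,-10,0],[2,-8,0,0],[0,0,0,0],[0,0,0,0]])

```text
clock: 12.9
ee_pos: [563.3, -123.1, 174.1]
tool_rot: [0.033, 0.074, 0.997, 0.003]
ft_force: [1.0, 0.9, -3.5]
opening: 16.8
```

Run:
```python
from rig import bot
import cv2,pickle
from h import *
s=bot.sense();print(s["ee_pos"],s["tool_rot"],s["ft_force"],jaw(s))
d={}
for n in("wrist","scene"):
    d[n]=bot.grab_frame(n)
pickle.dump((s,d),open("w6.pkl","wb"))
a=np.hstack([cv2.resize(d["wrist"]["img"],(400,300)),cv2.resize(d["scene"]["img"][200:350,150:350],(400,300))])
cv2.imwrite("pics/w6.png",a[:,:,::-1])
```

```text
[ 563.28773082 -123.11956476  174.08673431] [0.03278031 0.07370379 0.9967379  0.00260201] [ 0.96909907  0.88584266 -3.51676157] 81.56058716878508
```

View pics/w6.png

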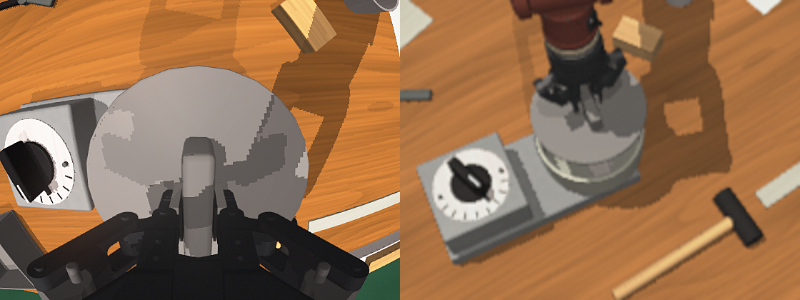

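The lid sits in the fingers exactly as before the grasp, with its rim at the same pixels. Now I'll lower it slowly.

apply_moves(deltas=[[3,-3,-8,0],[0,0,-14,0],[0,0,-10,0],[0,0,-4,0],[0,0,0,0]])

```text
clock: 13.5
ee_pos: [565.9, -121.5, 134.9]
tool_rot: [0.033, 0.07, 0.997, 0.003]
ft_force: [-0.2, 0.2, -3.2]
opening: 17.0
```

apply_moves(deltas=[[1,-4,-4,0],[0,0,-4,0],[0,0,0,0],[0,0,0,0],[0,0,0,0]])

```text
clock: 14.0
ee_pos: [567.3, -126.2, 126.4]
tool_rot: [0.033, 0.071, 0.997, 0.003]
ft_force: [0.6, 0.5, -3.0]
opening: 16.9
```

apply_moves(deltas=[[0,0,-3,0],[0,0,-3,0],[0,0,0,0],[0,0,0,0],[0,0,0,0]])

```text
clock: 14.5
ee_pos: [567.9, -126.4, 120.8]
tool_rot: [0.034, 0.071, 0.997, 0.003]
ft_force: [0.8, 0.2, -3.6]
opening: 17.0
```

apply_moves(deltas=[[0,0,-3,0],[0,0,0,0],[0,0,-2,0],[0,0,0,0],[0,0,0,0]])

```text
clock: 15.0
ee_pos: [568.7, -126.6, 116.3]
tool_rot: [0.034, 0.071, 0.997, 0.003]
ft_force: [-0.5, 0.6, -2.7]
opening: 16.6
```

apply_moves(deltas=[[0,0,-1,0],[0,0,0,0],[0,0,-1,0],[0,0,0,0],[0,0,0,0]])

```text
clock: 15.5
ee_pos: [568.9, -126.6, 116.1]
tool_rot: [0.035, 0.071, 0.997, 0.002]
ft_force: [-0.4, -0.1, -0.1]
opening: 16.9
```

apply_moves(deltas=[[0,0,-2,0],[0,0,-2,0],[0,0,0,0],[0,0,0,0],[0,0,0,0]])

```text
clock: 16.0
ee_pos: [569.5, -126.7, 116.1]
tool_rot: [0.035, 0.07, 0.997, 0.002]
ft_force: [-2.0, 1.6, 1.6]
opening: 16.9
```

Firm contact at the expected seated height (TCP z 116). Releasing.

apply_moves(deltas=[[0,0,0,0],[0,0,0,0],[0,0,0,0],[0,0,0,0],[0,0,0,0]], grip=100)

```text
clock: 16.5
ee_pos: [571.2, -127.4, 116.4]
tool_rot: [0.037, 0.07, 0.997, 0.002]
ft_force: [-0.2, -0.3, 0.2]
opening: 52.2
```

apply_moves(deltas=[[0,0,15,0],[0,0,30,0],[0,0,40,0],[-5,-20,30,0],[-5,-30,0,0]])

```text
clock: 17.0
ee_pos: [560.0, -174.9, 238.4]
tool_rot: [0.036, 0.068, 0.997, 0.002]
ft_force: [0.7, -0.1, 0.8]
opening: 52.1
```

Run:
```python
from rig import bot
import cv2,pickle
from h import *
s=bot.sense();print(s["ee_pos"],s["tool_rot"],s["ft_force"],jaw(s))
d={}
for n in("wrist","scene"):
    d[n]=bot.grab_frame(n)
pickle.dump((s,d),open("w7.pkl","wb"))
a=np.hstack([cv2.resize(d["wrist"]["img"],(400,300)),cv2.resize(d["scene"]["img"][200:350,150:350],(400,300))])
cv2.imwrite("pics/w7.png",a[:,:,::-1])
cv2.imwrite("pics/w7w.png",d["wrist"]["img"][:,:,::-1])
```

```text
[ 560.02587849 -174.93541682  238.41450321] [0.03609061 0.06787376 0.99703784 0.00248224] [ 0.6697948  -0.09389793  0.80923921] 82.2313876446448
```

View pics/w7.png

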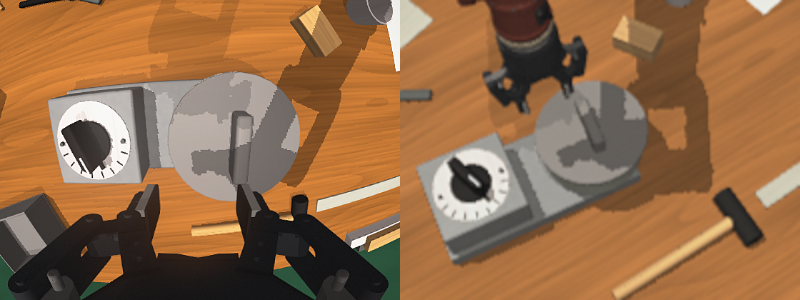

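View pics/w7w.png

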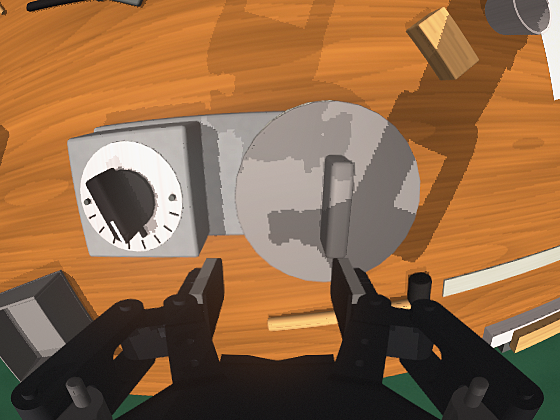

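The lid looks flat and central, with the flange at about (235–420, 100–282). Next I'll check it numerically and measure the knob.

Run:
```python
import pickle;from h import *
from scipy.optimize import least_squares
s,d=pickle.load(open("w7.pkl","rb"));f=d["wrist"]
P=np.array([wback(s,f,p,107) for p in [(235,190),(420,190),(328,99),(328,282),(262,125),(395,128),(265,258),(394,256)]])
r=least_squares(lambda c:np.hypot(P[:,0]-c[0],P[:,1]-c[1])-c[2],[566,-127,85]);print(r.x,r.fun.round(1))
for z in (103,107,111):print(z,fitc(d["scene"],566.5,-127,z,85,rng=8))
f0=pickle.load(open("f0.pkl","rb"))
print("tub ref scene",fitc(f0["scene"],566.5,-127,100,82,rng=8))
D=np.array([wback(s,f,p,95.5) for p in [(131,140),(182,195),(131,251),(80,195),(168,155),(168,235),(95,156),(95,234)]])
r=least_squares(lambda c:np.hypot(D[:,0]-c[0],D[:,1]-c[1])-c[2],[546,-316,57]);print(r.x,r.fun.round(1))
c=cv2.resize(f["img"][125:265,60:210,::-1],None,fx=4,fy=4,interpolation=cv2.INTER_CUBIC);cv2.imwrite("pics/c7.png",c)
```

```text
[ 569.46318726 -126.09195907   84.97173273] [-0.4 -1.3  0.6  0.1  2.3 -2.1 -2.2  3. ]
103 (np.float64(70.03604462420145), np.float64(566.5), np.float64(-125.0))
107 (np.float64(69.81478259347921), np.float64(568.5), np.float64(-125.0))
111 (np.float64(69.52679856358756), np.float64(570.5), np.float64(-126.0))
tub ref scene (np.float64(87.23226624511828), np.float64(564.5), np.float64(-128.0))
[ 545.26794248 -316.34313858   56.860358  ] [-0.  -0.5  0.  -0.2  4.2 -3.3 -3.5  3.4]
```

View pics/c7.png

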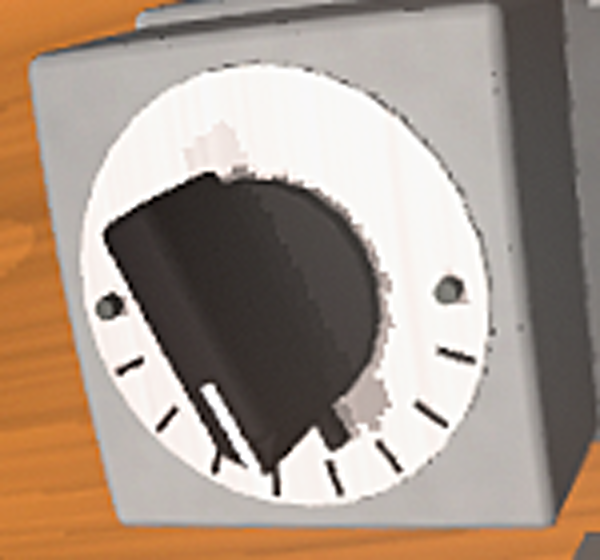

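Run:
```python
import pickle;from h import *
s,d=pickle.load(open("w7.pkl","rb"));f=d["wrist"]
for ax in ([545.3,-316.5],):
  print("tub->sel",569-ax[0])
  ang=lambda c,z:(lambda w:(w.round(1),np.degrees(np.arctan2(w[1]-ax[1],w[0]-ax[0])).round(1)))(wback(s,f,(60+c[0]/4,125+c[1]/4),z))
  for c in [(455,355),(430,415),(388,457),(335,478),(277,483),(217,463),(167,420),(130,365)]: print("tick",ang(c,95.5))
  for z in (96,100,105,110): print("ptr",z,ang((340,440),z))
f=pickle.load(open("f0.pkl","rb"))
c=[]
for n,x,y,w,h in(("top",383,172,52,52),("scene",160,268,52,52)):
    c.append(cv2.resize(f[n]["img"][y:y+h,x:x+w,::-1],(400,400),interpolation=cv2.INTER_CUBIC))
cv2.imwrite("pics/c8.png",np.hstack(c))
```

```text
tub->sel 23.700000000000045
tick (array([ 567.4, -272.6,   95.5]), np.float64(63.2))
tick (array([ 581.5, -282.9,   95.5]), np.float64(42.8))
tick (array([ 591. , -297. ,   95.5]), np.float64(23.1))
tick (array([ 594.9, -313.3,   95.5]), np.float64(3.7))
tick (array([ 594.4, -330.3,   95.5]), np.float64(-15.7))
tick (array([ 586.9, -346.3,   95.5]), np.float64(-35.6))
tick (array([ 573.4, -357.5,   95.5]), np.float64(-55.5))
tick (array([ 557.3, -363.7,   95.5]), np.float64(-75.7))
ptr 96 (array([ 584.8, -308.5,   96. ]), np.float64(11.5))
ptr 100 (array([ 583.3, -306.4,  100. ]), np.float64(14.9))
ptr 105 (array([ 581.4, -303.8,  105. ]), np.float64(19.3))
ptr 110 (array([ 579.5, -301.3,  110. ]), np.float64(24.0))
```

View pics/c8.png

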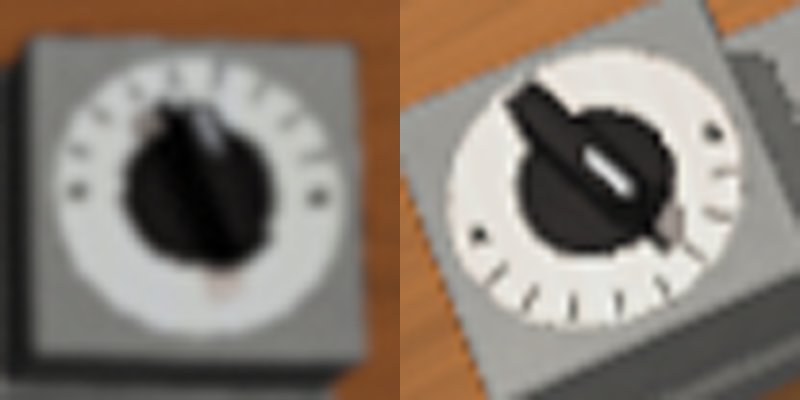

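Ticks lie at 63, 43, 23, 3.5 and −16° and so on, and the pointer is on the third one (23.5°), two clicks from the stop. Tick 0 at 63° matches the geometry. I'll check the joint 6 room.

Run:
```python
from rig import bot
s=bot.sense();print(s["joint_pos"].round(3),s["clock"],s["ee_pos"])
```

```text
[-0.443  0.09   1.752  0.03   1.239 -1.881] 17.1 [ 557.93456263 -177.55058418  235.00218262]
```

apply_moves(deltas=[[-2,-28,0,-0.145],[-2,-28,0,-0.145],[-2,-28,0,-0.145],[-2,-28,0,-0.145],[-2,-26,0,-0.145]], grip=60)

```text
clock: 17.6
ee_pos: [547.4, -314.7, 237.5]
tool_rot: [0.033, 0.43, 0.902, -0.008]
ft_force: [0.2, 0.7, 0.4]
opening: 65.4
```

apply_moves(deltas=[[0,0,0,-0.145],[0,0,0,-0.145],[0,0,0,-0.145],[0,0,0,-0.145],[0,0,0,-0.145]])

```text
clock: 18.1
ee_pos: [546.2, -315.9, 237.8]
tool_rot: [0.026, 0.731, 0.682, -0.019]
ft_force: [-0.1, -1.0, -0.3]
opening: 65.4
```

apply_moves(deltas=[[0,0,0,-0.145],[0,0,0,-0.145],[0,0,0,-0.145],[0,0,0,-0.145],[0,0,0,-0.1]])

```text
clock: 18.6
ee_pos: [546.1, -311.5, 238.1]
tool_rot: [0.016, 0.921, 0.388, -0.026]
ft_force: [-0.2, 0.1, 0.0]
opening: 65.3
```

Run:
```python
from rig import bot
from h import *
s=bot.sense();print(s["joint_pos"].round(3),s["clock"],s["ee_pos"],s["tool_rot"],jaw(s)-180)
```

```text
[-0.6    0.225  1.592 -0.063  1.328  0.188] 18.6 [ 546.131295   -311.4985989   238.09903381] [ 0.01559519  0.92111192  0.38808795 -0.02640767] -44.29179068369024
```

apply_moves(deltas=[[0,-5,-20,-0.14],[0,0,-20,-0.14],[0,0,-10,-0.11],[0,0,0,0],[0,0,0,0]])

```text
clock: 19.1
ee_pos: [547.1, -313.4, 188.5]
tool_rot: [0.01, 0.98, 0.196, -0.029]
ft_force: [0.4, -0.5, 1.1]
opening: 65.1
```

Run:
```python
from rig import bot
from h import *
import pickle
s=bot.sense();print(s["joint_pos"].round(3),s["clock"],s["ee_pos"],s["tool_rot"],jaw(s)-180)
f=bot.grab_frame("wrist");pickle.dump((s,f),open("w9.pkl","wb"))
cv2.imwrite("pics/w9.png",f["img"][:,:,::-1])
print(wproj(s,f,[[545.3,-316.5,139],[545.3+31*np.cos(np.radians(23.5)),-316.5+31*np.sin(np.radians(23.5)),139],[545.3-31*np.cos(np.radians(23.5)),-316.5-31*np.sin(np.radians(23.5)),139]]))
```

```text
[-0.605  0.286  1.613 -0.058  1.269  0.59 ] 19.1 [ 547.13359329 -313.38933028  188.48037115] [ 0.00978058  0.98021062  0.19557257 -0.02903189] -67.41930402213332
[[280.48930719 238.05051388]
 [279.80676398 190.20122379]
 [281.05445192 280.49008819]]
```

View pics/w9.png

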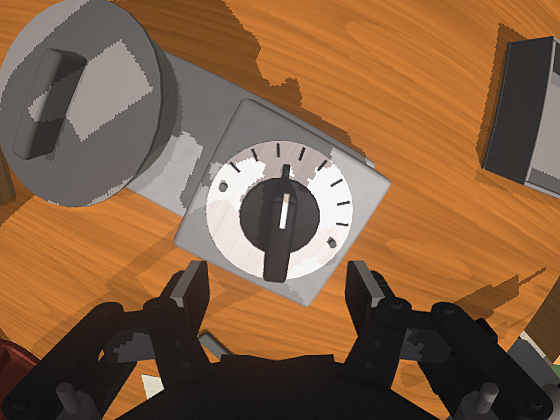

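Run:
```python
from h import *
import pickle
s,f=pickle.load(open("w9.pkl","rb"))
c=cv2.resize(f["img"][130:300,200:370,::-1],None,fx=3.5,fy=3.5,interpolation=cv2.INTER_CUBIC)
cv2.imwrite("pics/c9.png",c)
```

```text
(no output)
```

View pics/c9.png

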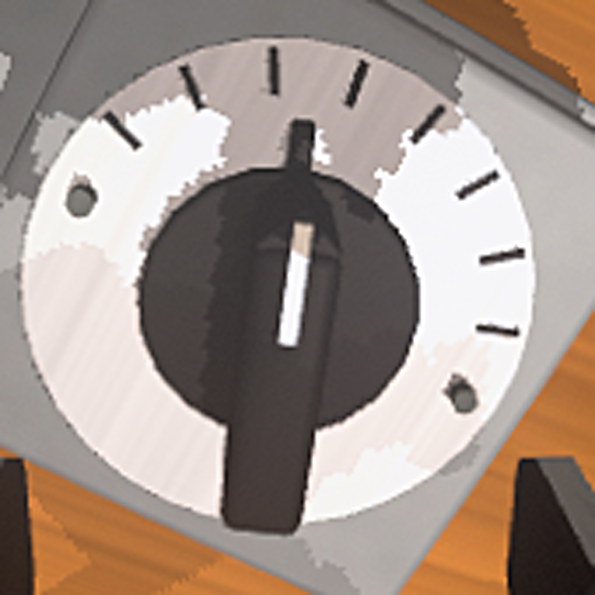

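Run:
```python
from h import *
import pickle
s,f=pickle.load(open("w9.pkl","rb"))
b=lambda c,z:wback(s,f,(200+c[0]/3.5,130+c[1]/3.5),z)
def a(p,q,z):
    p,q=b(p,z),b(q,z);v=q-p;return p.round(1),q.round(1),np.degrees(np.arctan2(v[1],v[0])).round(1)
print("line",a((288,345),(302,250),139))
print("bar L",a((226,520),(256,245),139)); print("bar R",a((300,525),(333,262),139))
print("tip",b((303,125),100),b((303,125),104))
D=np.array([b(p,95.5) for p in [(22,270),(275,38),(535,280),(100,115),(440,95)]])
from scipy.optimize import least_squares
r=least_squares(lambda c:np.hypot(D[:,0]-c[0],D[:,1]-c[1])-56.9,[546,-316]);print(r.x,r.fun.round(1))
for t in [(122,130),(193,87),(273,70),(356,82),(428,124),(478,185),(502,256),(498,330)]:
    w=b(t,95.5)-np.r_[r.x,0];print(np.degrees(np.arctan2(w[1],w[0])).round(1))
```

```text
line (array([ 551.6, -315. ,  139. ]), array([ 568.8, -310.4,  139. ]), np.float64(15.0))
bar L (array([ 514.1, -318.1,  139. ]), array([ 566.6, -302.8,  139. ]), np.float64(16.3))
bar R (array([ 518.4, -331.6,  139. ]), array([ 568.8, -316.3,  139. ]), np.float64(16.9))
tip [ 582.671134   -306.36231424  100.        ] [ 583.31397632 -305.92165317  104.        ]
[ 543.50935199 -317.7850966 ] [-0.5  0.8 -0.9 -0.7 -0.2]
62.6
43.1
24.3
5.0
-14.8
-34.4
-54.1
-74.2
```

apply_moves(deltas=[[-3,-4,-15,-0.105],[0,0,-20,0],[0,0,-12,0],[0,0,0,0],[0,0,0,0]])

```text
clock: 19.65
ee_pos: [547.0, -318.3, 146.3]
tool_rot: [0.011, 0.989, 0.145, -0.026]
ft_force: [0.1, -0.4, -0.0]
opening: 65.0
```

apply_moves(deltas=[[-3,1,-12,0],[0,0,-12,0],[0,0,-6,0],[0,0,0,0],[0,0,0,0]])

```text
clock: 20.15
ee_pos: [544.8, -317.7, 116.0]
tool_rot: [0.012, 0.989, 0.146, -0.025]
ft_force: [0.2, -0.6, -0.9]
opening: 65.4
```

apply_moves(deltas=[[-1,0,-3,0],[0,0,0,0],[0,0,0,0],[0,0,0,0],[0,0,0,0]])

```text
clock: 20.65
ee_pos: [544.4, -318.3, 113.8]
tool_rot: [0.013, 0.989, 0.146, -0.024]
ft_force: [0.4, 0.6, -0.3]
opening: 65.4
```

Run:
```python
from rig import bot
from h import *
s=bot.sense();print(s["clock"],s["ee_pos"],s["tool_rot"],s["ft_force"],jaw(s)-180)
f=bot.grab_frame("wrist")
cv2.imwrite("pics/w10.png",f["img"][:,:,::-1])
```

```text
20.65 [ 544.38383863 -318.26953014  113.76735324] [ 0.01305804  0.98893859  0.14574993 -0.02422625] [ 0.37899851  0.56597225 -0.33446847] -73.2043544468607
```

View pics/w10.png

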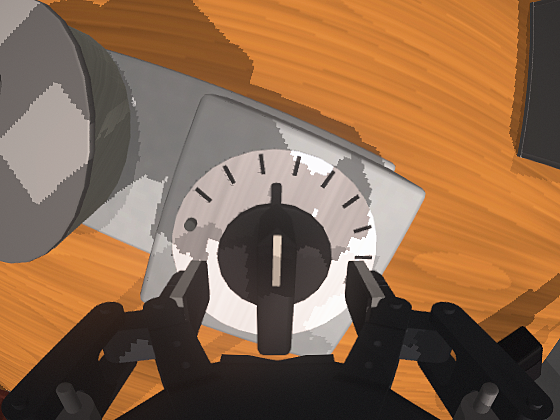

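The knob bar is centred between the pads and aligned with them. I'll close lightly and turn anticlockwise.

apply_moves(deltas=[[0,0,0,0],[0,0,0,0],[0,0,0,0],[0,0,0,0],[0,0,0,0]], grip=255, force=30)

```text
clock: 21.2
ee_pos: [544.1, -317.3, 114.3]
tool_rot: [0.012, 0.989, 0.146, -0.025]
ft_force: [0.8, -1.0, -0.1]
opening: 15.5
```

apply_moves(deltas=[[0,0,0,0.08],[0,0,0,0.1],[0,0,0,0.1],[0,0,0,0.1],[0,0,0,0]])

```text
clock: 21.7
ee_pos: [544.4, -317.9, 114.3]
tool_rot: [0.017, 0.941, 0.336, -0.021]
ft_force: [0.5, 1.2, 0.4]
opening: 15.6
```

```bash
cat > st.py <<'E'
from rig import bot
from h import *
s=bot.sense();print(s["clock"],s["ee_pos"].round(1),s["tool_rot"].round(3),s["ft_force"].round(1),s["wrist_torque"].round(2),"bar",jaw(s)-90,s["opening"])
E
python3 st.py
```

```text
21.7 [ 544.4 -317.9  114.3] [ 0.017  0.941  0.336 -0.021] [0.5 1.2 0.4] [0.32 0.14 0.08] bar 39.3629017919944 15.629016564615597
```

apply_moves(deltas=[[0,0,0,0.1],[0,0,0,0.1],[0,0,0,0.1],[0,0,0,0.08],[0,0,0,0.03]])

```text
clock: 22.2
ee_pos: [544.9, -318.2, 114.3]
tool_rot: [0.022, 0.852, 0.523, -0.017]
ft_force: [0.0, 0.1, 0.9]
opening: 15.2
```

```bash
python3 st.py
```

```text
22.2 [ 544.9 -318.2  114.3] [ 0.022  0.852  0.523 -0.017] [0.  0.1 0.9] [0.26 0.2  0.05] bar 63.110838853125244 15.222862960259109
```

apply_moves(deltas=[[0,0,0,0.03],[0,0,0,0.03],[0,0,0,0.03],[0,0,0,0],[0,0,0,0]])

```text
clock: 22.7
ee_pos: [545.2, -317.8, 114.4]
tool_rot: [0.021, 0.831, 0.556, -0.015]
ft_force: [0.1, -0.4, 1.1]
opening: 15.3
```

```bash
python3 st.py
```

```text
22.7 [ 545.2 -317.8  114.4] [ 0.021  0.831  0.556 -0.015] [ 0.1 -0.4  1.1] [ 0.24  0.17 -0.87] bar 67.63948805102217 15.288340440554345
```

The torque of −0.87 N·m shows the end stop. I'll pause and confirm by image.

apply_moves(deltas=[[0,0,0,0],[0,0,0,0],[0,0,0,0],[0,0,0,0],[0,0,0,0]])

```text
clock: 23.2
ee_pos: [545.2, -317.9, 114.4]
tool_rot: [0.021, 0.831, 0.556, -0.015]
ft_force: [1.1, 0.8, 0.5]
opening: 15.3
```

```bash
python3 st.py
python3 - <<'E'
from rig import bot
from h import *
f=bot.grab_frame("wrist")
cv2.imwrite("pics/w11.png",f["img"][:,:,::-1])
E
```

```text
23.2 [ 545.2 -317.9  114.4] [ 0.021  0.831  0.556 -0.015] [1.1 0.8 0.5] [ 0.25  0.25 -0.77] bar 67.56154034991474 15.345064447468783
```

View pics/w11.png

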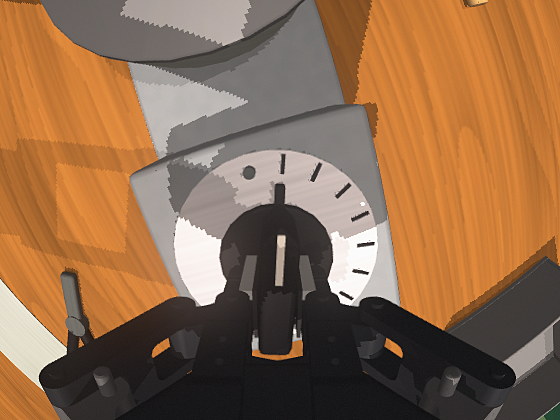

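The pointer (279,187) is at the first tick (283,163), so it's on the stop. Now I'll turn clockwise about 80°.

apply_moves(deltas=[[0,0,0,-0.1],[0,0,0,-0.1],[0,0,0,-0.1],[0,0,0,-0.1],[0,0,0,-0.1]])

```text
clock: 23.75
ee_pos: [544.5, -317.7, 114.3]
tool_rot: [0.017, 0.943, 0.332, -0.022]
ft_force: [-1.2, 0.5, 1.6]
opening: 15.7
```

```bash
python3 st.py
```

```text
23.75 [ 544.5 -317.7  114.3] [ 0.017  0.943  0.332 -0.022] [-1.2  0.5  1.6] [0.43 0.25 0.05] bar 38.80931667200474 15.674246587085223
```

apply_moves(deltas=[[0,0,0,-0.1],[0,0,0,-0.1],[0,0,0,-0.1],[0,0,0,-0.1],[0,0,0,0]])

```text
clock: 24.25
ee_pos: [544.2, -317.3, 114.3]
tool_rot: [0.013, 0.99, 0.138, -0.027]
ft_force: [-0.7, 0.5, 0.5]
opening: 15.4
```

```bash
python3 st.py
```

```text
24.25 [ 544.2 -317.3  114.3] [ 0.013  0.99   0.138 -0.027] [-0.7  0.5  0.5] [ 0.44  0.07 -0.04] bar 15.869903365185138 15.36959208770975
```

apply_moves(deltas=[[0,0,0,-0.1],[0,0,0,-0.1],[0,0,0,-0.1],[0,0,0,-0.1],[0,0,0,-0.1]])

```text
clock: 24.75
ee_pos: [544.2, -316.6, 114.3]
tool_rot: [0.006, 0.994, -0.11, -0.03]
ft_force: [-0.1, 0.6, 0.6]
opening: 15.3
```

```bash
python3 st.py
```

```text
24.75 [ 544.2 -316.6  114.3] [ 0.006  0.994 -0.11  -0.03 ] [-0.1  0.6  0.6] [ 0.47 -0.06 -0.1 ] bar -12.562801539039043 15.297073127856883
```

apply_moves(deltas=[[0,0,0,-0.03],[0,0,0,0],[0,0,0,0],[0,0,0,0],[0,0,0,0]])

```text
clock: 25.25
ee_pos: [544.2, -316.6, 114.3]
tool_rot: [0.006, 0.992, -0.119, -0.03]
ft_force: [-1.4, 0.4, 1.6]
opening: 15.6
```

```bash
python3 st.py
python3 - <<'E'
from rig import bot
from h import *
f=bot.grab_frame("wrist")
cv2.imwrite("pics/w12.png",f["img"][:,:,::-1])
E
```

```text
25.25 [ 544.2 -316.6  114.3] [ 0.006  0.992 -0.119 -0.03 ] [-1.4  0.4  1.6] [ 0.42 -0.08 -0.07] bar -13.68986266275536 15.646929822045411
```

View pics/w12.png

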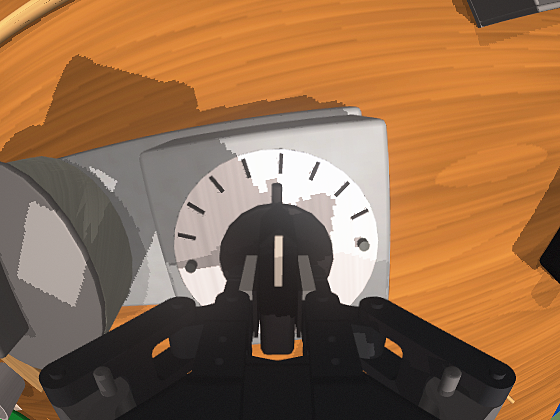

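The ticks counted from the stop run (187,236), (196,208), (217,182), (247,168), (280,164). The pointer at (277,190) is on the fifth of these, which is four clicks. I'll let go and rise.

apply_moves(deltas=[[0,0,0,0],[0,0,0,0],[0,0,0,0],[0,0,0,0],[0,0,0,0]], grip=80)

```text
clock: 25.8
ee_pos: [544.4, -317.9, 113.9]
tool_rot: [0.008, 0.993, -0.118, -0.029]
ft_force: [0.4, 0.4, 0.9]
opening: 58.7
```

apply_moves(deltas=[[0,0,10,0],[0,0,25,0],[0,0,40,0],[0,0,40,0],[-10,-20,20,0]])

```text
clock: 26.3
ee_pos: [531.5, -333.7, 250.1]
tool_rot: [0.005, 0.993, -0.116, -0.034]
ft_force: [-0.6, 0.1, 0.2]
opening: 58.2
```

apply_moves(deltas=[[-20,0,0,0],[-20,0,0,0],[0,0,0,0],[0,0,0,0],[0,0,0,0]])

```text
clock: 26.8
ee_pos: [493.8, -338.6, 261.9]
tool_rot: [0.01, 0.993, -0.117, -0.026]
ft_force: [1.0, 0.3, 0.4]
opening: 58.4
```

```bash
python3 st.py
python3 - <<'E'
from rig import bot
from h import *
import pickle
s=bot.sense()
f=bot.grab_frame("wrist");g=bot.grab_frame("scene");pickle.dump((s,f,g),open("w13.pkl","wb"))
cv2.imwrite("pics/w13.png",f["img"][:,:,::-1])
cv2.imwrite("pics/s13.png",g["img"][:,:,::-1])
for z in (103,107,111):print(z,fitc(g,566.5,-127,z,85,rng=8))
E
```

```text
26.8 [ 493.8 -338.6  261.9] [ 0.01   0.993 -0.117 -0.026] [1.  0.3 0.4] [-0.01 -0.04  0.04] bar -13.455033331418434 58.430975286214114
103 (np.float64(74.7921200457544), np.float64(566.5), np.float64(-125.0))
107 (np.float64(74.44501360076077), np.float64(568.5), np.float64(-126.0))
111 (np.float64(74.22536918608061), np.float64(570.5), np.float64(-126.0))
```

View pics/w13.png

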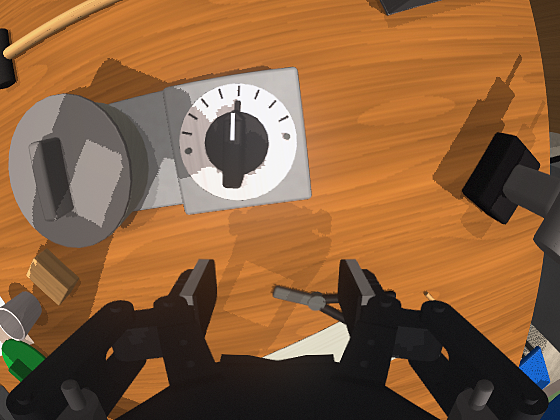

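View pics/s13.png

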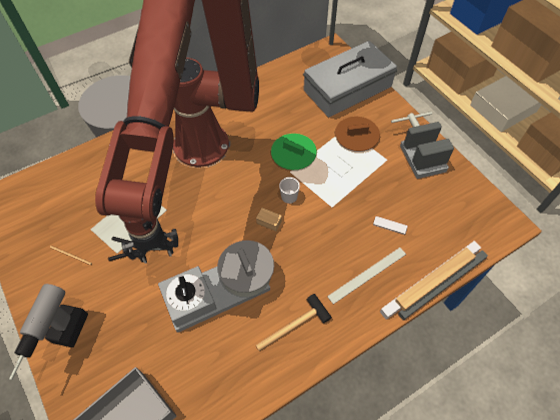

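Run:
```python
from h import *
import pickle
s,f,g=pickle.load(open("w13.pkl","rb"))
cv2.imwrite("pics/c13.png",cv2.resize(f["img"][60:220,160:320,::-1],None,fx=3.5,fy=3.5,interpolation=cv2.INTER_CUBIC))
```

```text
(no output)
```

View pics/c13.png

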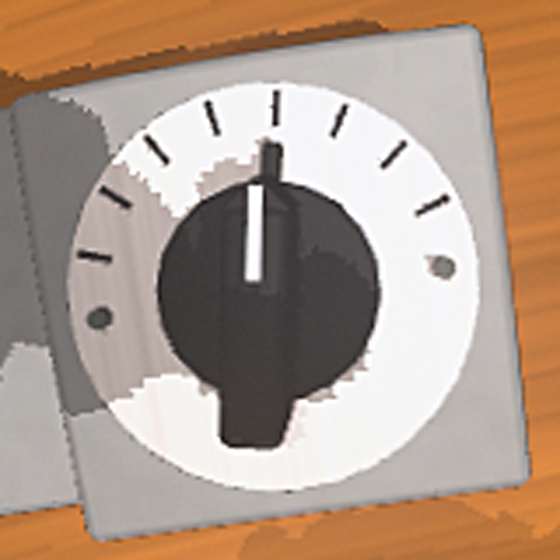

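The pointer (270,150 in the crop) rests on the fifth tick, four clicks from the stop. The lid is seated and the bystanders are where they were. The gripper is clear of everything, so I'll hand in.

Run:
```python
from rig import bot
print(bot.sign_off())
```

```text
the job is handed in; nothing more can be done
None
```

The job is done and handed in at about 27 s of the 67 s allowed; `bot.sign_off()` reports no verdict. I put the channel in the tub, set the lid on it, and turned the selector to its anticlockwise stop. After a pause there of about half a second I turned it four clicks clockwise, let go and moved clear.

**Last checks:**
- **Channel:** it lies flat in the tub, about 6 mm from the tub's axis.
- **Lid:** it met the rim at the expected seated height and its outline matches a flat, seated lid. The two cameras put it 3 and 5 mm off the tub's centre (limit 9 mm).
- **Selector:** at the stop the wrist torque rose to about 0.9 N·m and the pointer was on the first tick. After release it rests on the fifth tick, which is four clicks from the stop.
- **Other things:** by eye in the last pictures, none of the bystanders has shifted, but I did not measure them. The gripper is clear, with only about 1 N of sensor noise on the wrist.

**What disagreed:**
- The selector started at about 46° from the stop, between two detents, where 40° was expected from the first pictures.
- The gripper turned about 3° further than the knob at the stop (slip or give); the pictures show this did not affect the result.
- The tool had picked up about 4° of tilt by the time it held the lid. It was the same at grasp and release, so the lid still sat flat.

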